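Right the fallen throwing gauge and refit its pointer

TASK

The potter's throwing gauge (round base, square post, eye block on top) has been knocked over: stand it upright on its base on the table. Then take the wooden pointer rod from its rest and pass it through the eye at the top of the standing gauge, about half way, so that it stays there sticking out on both sides. Leave the pots, jar, mug and bowl standing where they are.

Things in the scene. Friction and masses are not known exactly. Their poses are not given: they have to be found in the camera images.
- gauge: Throwing gauge, 0.5 kg, all bare aluminium, lying on its side at first. Base disc 90 mm across, 18 thick; square post 16 x 16 from 18 to 130; eye block 30 (x) by 40 (y) by 40 mm from 130 to 170. Centre of mass at about z = 49. Origin: centre of the underside; z along the post to the eye block, x along the eye's bore. As it lies, y is level and the post slopes 11 degrees down to the block.
- gauge_eye (a point): Centre of the eye: a straight through hole, 20 mm in diameter and 30 mm long, through the eye block, 150 mm above the gauge's underside. Axes as the gauge's: the bore runs along x, open at both ends.
- rod: Pointer rod: straight round dark wooden dowel, 10 mm in diameter, 220 mm long, 20 g, same at both ends. Origin: its middle, on its axis; x runs along the rod. At the start it lies level on the rest, its axis 31 mm above the table.
- rest: White ceramic tool rest, fixed to the table: foot plate 76 x 50 x 8 mm with two notched uprights, each 10 mm thick (x) and 29 mm wide (y), 36 mm high, at x = -32 and +32 mm, whose notches (13 mm wide) carry the rod along x. Origin: centre of its underside.
- pitcher: Unglazed white jug with a handle, 110 mm across, 190 mm high; bystander. Origin: centre of its underside.
- bud_vase: Unglazed white vase without a handle, 72 mm across, 130 mm high; bystander. Origin: centre of its underside.
- bowl: Unglazed white bowl, 110 mm across, 50 mm high; bystander. Origin: centre of its underside.
- jar: Closed glaze jar, 50 mm across, 60 mm high; bystander. Origin: centre of its underside.
- mug: Glazed mug, 80 mm across, 85 mm high; bystander. Origin: centre of its underside.
Not all that is in view belongs to the job. Of the things shaped like the rod, the wooden one is meant.

How it is judged:
By the outcome, as a careful person would: the job done as asked, in the order asked, and still so for the second after the job is handed in, with the robot touching nothing.
It also fails if it takes over 64 s, if anything falls off the work surface, if the arm or the gripper's body presses on something with over 40 N, if the wrist force passes 120 N, or if a joint passes its speed limit or range.

ROBOT

A 6-joint arm with a two-finger parallel gripper is mounted at the origin on the work surface. World frame = base frame: x ahead of the robot, y to its left, z up, the work surface at z = 0. Lengths are in mm, angles in rad, forces in N, time in s.
With the tool pointing down it reaches from about 350 to 925 mm from the base axis. Payload 6.4 kg.
Tool frame: the origin (TCP) lies midway between the tips of the shut fingers; the grasp point (between the pads) lies 19 mm behind it; z points along the fingers, y is the line along which they close (so a half turn about z gives the same grasp; the last joint's range is limited). The gripper opens to 85 mm and grips with 20 to 120 N. Pads are 22 mm wide; open, the fingers measure 114 mm over their backs; the gripper's body (76 mm by 85 mm) begins 54 mm behind the grasp point. The pads swing forward as they close: fully open they stand 13 mm farther back than shut.
Start: joints at [-1.414, 0.245, 1.558, -0, 1.339, -0.174], TCP at [211.125, -614.768, 231.29] pointing down, gripper open.
Joint ranges: [-3.13, 3.13], [-1.02, 2.26], [0.13, 2.54], [-0.95, 4.09], [0.21, 2.88], [-2.74, 2.74]. Speed limits (rad/s): [2.57, 2.57, 3.14, 3.14, 3.14, 3.14].

INTERFACE

Orientations are given as a rotation vector (axis times angle).
In Python, from rig import * gives the robot as it stands. The module is installed in compiled form; this text tells all that it offers.
- The arm moves only by the tool play_rows, never from a script. Its argument "commands" is one flat list of numbers, 5 for each row, row after row: the shift along the tool's x, y, z in mm, then the turn about the tool's z in degrees, then the finger opening in mm, from 0 to 85.4. A call has 1 to 5 rows; each row shifts and turns the commanded pose from where the row before left it, along the tool's axes as they then stand; what a row does not reach is not made up. A row lasts 1/10 s, in which the tool goes at most 50 mm and 8.59 degrees, less where a joint would pass 70% of its speed; a pose out of reach is approached as far as the arm can. A call with a gripper value outside its range is refused whole. The fingers move at their own pace and stop on an object; "newtons" is the grip in N (left out, the last holds). Time passes only in rows, so rows that do not move let the fingers close. It gives the time, the measured TCP pose, the force, the opening and the grip force at its end, in the units of the state.
- get_state(): the state, without advancing time (a new reading comes with each control period).
- snapshot(name): name is "scene" or "top" or "wrist"; returns a dict with "frame" (420x560x3 uint8, red, green, blue), "depth" (420x560 float32, mm along the optical axis (not along the pixel's ray), 0 where there is no reading), "vertical_fov" (degrees; the focal length in pixels is half the picture's height over the tangent of half this angle, whatever the lens; pixels are square), "cx", "cy" (the principal point, pixels), "extrinsics" (4x4, takes a point from world to camera coordinates). Camera axes: x right, y down, z forward; pixel columns grow to the right and rows downward; lengths in mm; the calibration is good to about 2 mm. A picture is of the moment at which its call begins.
- hand_in(): hands the job in; it is judged then, once.
The state is a dict: "time": time; "joint_positions": joint angles; "qvel": joint speeds; "effort": joint torques, N m; "position": TCP position; "eef_rot": TCP orientation; "force": force on the tool from outside, world axes, zero at the start; "wrist_torque": the same for the moment, N m; "opening": finger opening in mm; "gripper_force": force on a finger pad.
Only numpy, scipy, OpenCV 4.12 (cv2) and the standard library are available. Lean on these libraries where they do the work, as an engineer would, in place of code of your own. Each camera call takes 0.05 s, during which the arm holds its last target. There are 200 camera calls.

## Working session

There is one attempt and no reset: what is moved stays moved. The work goes in short steps, Python scripts to look and compute and a tool call to move; the robot and the scene stay as the last step left them, time stands still between calls to the robot, and variables do not carry over. Pictures are saved under pics/ and viewed, at most 13 in all, crops included, and the job is handed in when it is done.

Besides the shell and the picture viewer there is one more tool, called after ">>>" in YAML: its name, and indented under it one key for each argument. play_rows: Moves the arm, as the interface text tells. Its arguments: {"type":"object","properties":{"commands":{"type":"array"},"newtons":{"type":"number"}},"required":["commands"]}

```bash
mkdir -p pics; cat > h.py <<'E'
from rig import *
import numpy as np, cv2
from scipy.spatial.transform import Rotation as R
def snap(n,f=None):
    s=snapshot(n)
    if f: cv2.imwrite('pics/'+f,cv2.cvtColor(s['frame'],cv2.COLOR_RGB2BGR))
    np.savez('last_'+n+'.npz',**s)
    return s
def world(s,u,v,d=None,z=None):
    u=np.asarray(u,float);v=np.asarray(v,float)
    f=s['frame'].shape[0]/2/np.tan(np.radians(s['vertical_fov'])/2)
    r=np.stack([(u-s['cx'])/f,(v-s['cy'])/f,np.ones_like(u)],-1)
    E=np.asarray(s['extrinsics']);Rm=E[:3,:3];c=-Rm.T@E[:3,3]
    rw=r@Rm
    if d is None: d=(z-c[2])/rw[...,2]
    return c+rw*np.asarray(d)[...,None]
E
python3 - <<'E'
from h import *
for n in ['top','scene','wrist']:
    s=snap(n,n+'0.png'); print(n,s['vertical_fov'],s['cx'],s['cy'],np.round(s['extrinsics'],3).tolist())
print(get_state())
E
```

```text
top 57.87428775704568 274.3884593124634 209.0944910921714 [[0.028, -1.0, 0.006, -27.445], [-0.997, -0.028, -0.076, 540.765], [0.076, -0.004, -0.997, 975.082], [0.0, 0.0, 0.0, 1.0]]
scene 53.110573356277634 282.34581856216374 219.93265467264595 [[0.279, 0.96, -0.006, -144.692], [0.743, -0.22, -0.632, -373.141], [-0.608, 0.172, -0.775, 1612.794], [0.0, 0.0, 0.0, 1.0]]
wrist 63.144451841784225 280.10448630113183 213.7656576889923 [[0.325, -0.946, -0.002, -649.668], [-0.898, -0.31, 0.313, -40.625], [-0.297, -0.1, -0.95, 380.197], [0.0, 0.0, 0.0, 1.0]]
{'time': 0.15, 'joint_positions': array([-1.41410776e+00,  2.45676667e-01,  1.55875025e+00,  1.96215519e-05,
        1.33865456e+00, -1.74118043e-01]), 'qvel': array([-0.0001903 , -0.00162169, -0.00417341,  0.00078676, -0.00056273,
        0.00024756]), 'effort': array([ 5.43690403e-04, -4.29987037e+01, -3.26551974e+01, -1.69584591e-04,
        3.53715921e-03, -5.28672700e-06]), 'position': array([ 211.05615848, -614.33422895,  230.40998606]), 'eef_rot': array([-3.09724919e+00, -5.17011568e-01, -5.03446641e-05]), 'force': array([ 0.22577926, -0.38170312, -0.32061236]), 'wrist_torque': array([-0.03977957, -0.06074927, -0.05012183]), 'gripper_force': 0.0, 'opening': 85.42985977912565}
```

View pics/top0.png

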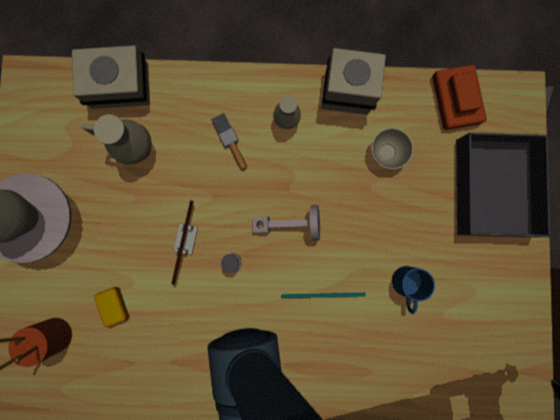

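View pics/scene0.png

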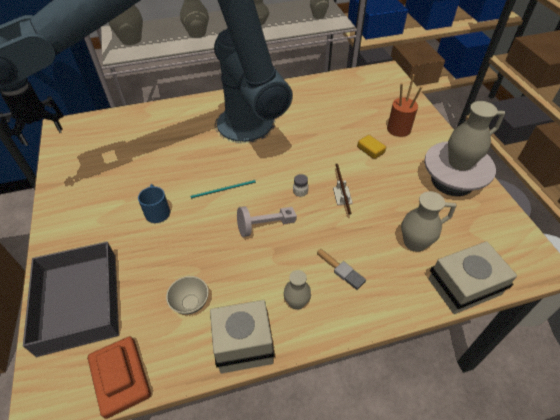

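The top view shows the gauge lying with its block at (262,225) and its base at (315,222). The wooden rod is on its rest, running (191,203) to (174,283). The jar is at (231,263), and the teal rod at (283–365,295) is a decoy. The bore faces up, so lifting the block will leave the bore along world y.

```bash
python3 - <<'E'
from h import *
s0=get_state(); print(R.from_rotvec(s0['eef_rot']).as_matrix().round(3).tolist())
boxes={'top':dict(gauge=(245,325,198,248),rod=(165,200,195,292)),'scene':dict(gauge=(228,302,198,242),rod=(325,360,160,222))}
for n in ['top','scene']:
    s=dict(np.load(f'last_{n}.npz')); V,U=np.mgrid[:420,:560]
    W=world(s,U,V,d=s['depth']); hsv=cv2.cvtColor(s['frame'],cv2.COLOR_RGB2HSV)
    for k,(a,b,c,d) in boxes[n].items():
        box=np.zeros((420,560),bool);box[c:d,a:b]=1
        if k=='gauge': m=box&(hsv[...,1]<75)&(W[...,2]>5)
        else: m=box&(hsv[...,2]<85)&(W[...,2]>12)
        P=W[m]; xy=P[:,:2]; c0=np.median(xy,0); w,v=np.linalg.eigh(np.cov(xy.T)); ax=v[:,1]
        t=(xy-xy.mean(0))@ax; l=(xy-xy.mean(0))@v[:,0]
        print(n,k,m.sum(),'mean',xy.mean(0).round(1),'axis',ax.round(3),'t',t.min().round(1),t.max().round(1),'l',l.min().round(1),l.max().round(1))
        for q in np.arange(np.floor(t.min()/20)*20,t.max(),20):
            i=(t>=q)&(t<q+20)
            if i.sum()>2: print('  ',q,i.sum(),P[i].mean(0).round(1),'l',l[i].min().round(1),l[i].max().round(1),'z',np.percentile(P[i,2],[5,50,95]).round(1))
    im=cv2.cvtColor(s['frame'],cv2.COLOR_RGB2BGR)
    crop=im[190:300,160:340] if n=='top' else im[150:250,220:370]
    cv2.imwrite(f'pics/c_{n}.png',cv2.resize(crop,None,fx=4,fy=4,interpolation=cv2.INTER_CUBIC))
E
```

```text
[[0.946, 0.325, -0.0], [0.325, -0.946, 0.001], [0.0, -0.001, -1.0]]
top gauge 772 mean [503.9 -52. ] axis [-0.053  0.999] t -77.5 96.4 l -41.8 41.3
   -80.0 127 [ 507.5 -117.3   75.4] l -41.4 41.3 z [49.5 78.  90.7]
   -60.0 188 [ 506.6 -104.9   78.7] l -41.8 41.1 z [50.1 84.1 90.6]
   -40.0 53 [506.2 -81.9  46.6] l -8.1 7.5 z [43.1 46.6 49.5]
   -20.0 48 [504.1 -62.1  43. ] l -6.4 7.1 z [40.  43.1 45.8]
   0.0 48 [503.7 -41.8  39. ] l -7.1 6.3 z [35.5 39.2 42.4]
   20.0 50 [502.6 -21.2  35.1] l -7.8 8.0 z [31.3 35.  38.7]
   40.0 72 [ 5.005e+02 -3.000e-01  5.830e+01] l -18.9 35.9 z [17.7 31.8 38.5]
   60.0 91 [500.1  16.3  34.4] l -19.1 19.9 z [31.5 34.7 38. ]
   80.0 95 [499.6  35.9  29.9] l -19.6 19.5 z [20.6 30.6 33.3]
top rod 361 mean [448.4 220.8] axis [-0.982  0.188] t -108.6 108.0 l -12.0 222.0
   -120.0 12 [551.7 203.   34.9] l -6.2 1.6 z [30.8 35.3 37.6]
   -100.0 30 [537.6 205.9  34.5] l -6.9 2.4 z [31.4 33.9 38.4]
   -80.0 32 [516.1 202.7  64.8] l -7.0 222.0 z [31.3 34.2 38.6]
   -60.0 39 [496.  211.7  33.3] l -9.7 12.4 z [22.6 34.2 38. ]
   -40.0 34 [478.9 215.9  33.9] l
[... 1255 characters left out ...]
3] t -96.3 118.6 l -6.0 3.8
   -100.0 12 [552.8 201.5  33.4] l -3.0 3.4 z [30.8 33.3 36.1]
   -80.0 11 [532.9 205.2  33.6] l -3.5 2.6 z [30.3 34.1 36.5]
   -60.0 13 [513.4 209.   33.5] l -4.3 2.3 z [30.3 33.5 36.7]
   -40.0 18 [495.1 212.2  31.9] l -6.0 2.7 z [20.  33.9 37. ]
   -20.0 10 [474.  214.8  34.8] l -2.5 3.8 z [32.1 34.5 38.1]
   0.0 9 [455.6 219.4  35. ] l -3.5 3.1 z [32.5 35.5 37.3]
   20.0 17 [436.9 222.5  30.4] l -5.6 3.1 z [17.  31.8 38.3]
   40.0 11 [416.4 225.7  33.8] l -3.1 2.9 z [30.3 32.9 37.2]
   60.0 8 [394.5 229.2  33.7] l -2.5 2.5 z [31.6 33.1 36. ]
   80.0 7 [375.8 232.5  35. ] l -2.3 2.4 z [32.3 35.7 36.8]
   100.0 7 [358.3 236.5  35.6] l -3.7 1.4 z [32.8 35.1 39.1]
```

View pics/c_top.png

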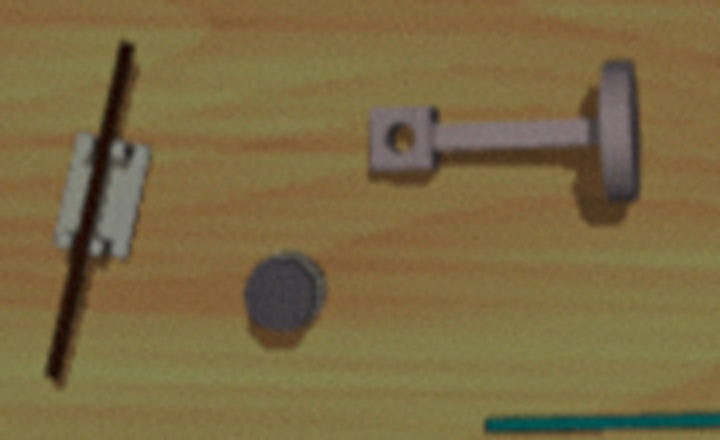

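Gauge: the eye is at about (500, 21.5, 18.5), with its axis in plan at 93°. Rod: at about (450, 220), axis at 169.5°, with its top at 35 mm. In the crop the bore faces up at (402,138). I'll turn the tool to 93° and go above the eye block.

>>> play_rows:
  commands: [0,0,0,-8.2,60,0,0,0,-8.2,60,0,0,0,-8.2,60,0,0,0,-8.2,60,0,0,0,-8.2,60]
  newtons: 30

```text
time: 0.65
position: [211.1, -614.5, 230.8]
eef_rot: [-2.716, -1.577, -0.001]
force: [-0.3, 0.9, -0.1]
opening: 60.3
gripper_force: 0.0
```

>>> play_rows:
  commands: [0,0,0,-8.2,60,0,0,0,-8.2,60,0,0,0,-8.2,60,0,0,0,-8.4,60,0,0,0,0,60]

```text
time: 1.15
position: [211.1, -614.5, 230.9]
eef_rot: [-2.163, -2.277, -0.001]
force: [0.2, -0.5, 0.2]
opening: 59.9
gripper_force: 0.0
```

>>> play_rows:
  commands: [44,23,0,0,60,44,23,0,0,60,44,23,0,0,60,44,23,0,0,60,44,23,0,0,60]

```text
time: 1.65
position: [315.0, -387.2, 231.1]
eef_rot: [2.168, 2.273, 0.0]
force: [0.5, 0.1, -0.5]
opening: 60.1
gripper_force: 0.0
```

>>> play_rows:
  commands: [44,23,0,0,60,44,23,0,0,60,44,23,0,0,60,44,23,0,0,60,44,23,0,0,60]

```text
time: 2.15
position: [418.5, -161.6, 231.5]
eef_rot: [2.167, 2.273, 0.0]
force: [0.1, -1.1, -0.4]
opening: 60.2
gripper_force: 0.0
```

>>> play_rows:
  commands: [44,23,0,0,60,44,23,0,0,60,44,23,0,0,60,44,23,0,0,60,0,0,0,0,60]

```text
time: 2.65
position: [501.9, 21.7, 231.3]
eef_rot: [-2.159, -2.282, -0.002]
force: [-0.6, -0.6, 0.6]
opening: 59.7
gripper_force: 0.0
```

```bash
python3 - <<'E'
from h import *
s=snap('wrist','w1.png'); st=get_state(); M=R.from_rotvec(st['eef_rot']).as_matrix()
print(st['time'],st['position'].round(1),np.degrees(np.arctan2(M[1,0],M[0,0])),st['opening'],st['joint_positions'].round(2))
V,U=np.mgrid[:420,:560]; W=world(s,U,V,d=s['depth']); hsv=cv2.cvtColor(s['frame'],cv2.COLOR_RGB2HSV)
m=(hsv[...,1]<75)&(W[...,2]>6)&(W[...,2]<100)&(abs(W[...,0]-503)<60)&(W[...,1]>-140)&(W[...,1]<60)&(s['depth']>0)
P=W[m]
for a in range(-140,60,15):
    i=(P[:,1]>=a)&(P[:,1]<a+15)
    if i.sum()>5: print(a,i.sum(),np.percentile(P[i,0],[2,50,98]).round(1),P[i].mean(0).round(1))
print(P[:,1].max(), P[:,1].min())
E
```

```text
2.7 [501.2  19.5 231.1] 93.08427799466011 59.91382692087197 [-0.19 -0.11  1.93 -0.    1.32 -0.24]
-125 924 [469.3 498.  549.8] [ 503.4 -113.5   61. ]
-110 2213 [472.  513.4 550. ] [ 512.9 -104.2   66. ]
-95 205 [501.8 509.7 517.2] [509.6 -87.5  47.5]
-80 207 [501.  508.7 516.4] [508.7 -72.5  44.6]
-65 210 [500.3 507.9 515.5] [507.9 -57.5  41.6]
-50 213 [499.4 506.9 514.6] [506.9 -42.4  38.8]
-35 213 [498.6 506.2 513.7] [506.2 -27.4  35.9]
-20 216 [497.8 505.4 512.8] [505.4 -12.5  32.9]
-5 306 [485.6 503.7 522.6] [503.5   4.3  33.9]
10 456 [484.3 505.4 522.9] [504.   16.5  33.6]
25 457 [482.6 501.6 521.9] [502.3  33.7  30.9]
40 159 [483.  505.2 521.4] [503.9  42.   29.5]
44.67281885282959 -124.33936257448335
```

View pics/w1.png

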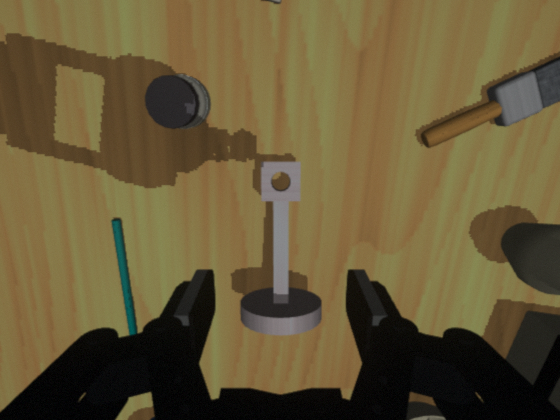

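In the wrist view the block is at (281,181) and the base at (281,315), directly below and aligned with the tool. I'll go down with one careful last step.

>>> play_rows:
  commands: [2,1,40,0,60,0,0,45,0,60,0,0,45,0,60,0,0,45,0,60,0,0,30,0,60]

```text
time: 3.2
position: [499.6, 18.1, 23.2]
eef_rot: [-2.166, -2.271, 0.004]
force: [0.2, 0.2, 0.5]
opening: 60.0
gripper_force: 0.0
```

>>> play_rows:
  commands: [0,0,12,0,60,0,0,8,0,60,0,0,5,0,60,0,0,0,0,60,0,0,0,0,60]

```text
time: 3.7
position: [503.0, 18.8, 2.6]
eef_rot: [2.162, 2.276, 0.002]
force: [-0.3, 0.0, -0.1]
opening: 60.0
gripper_force: 0.0
```

>>> play_rows:
  commands: [0,0,0,0,36,0,0,0,0,36,0,0,0,0,36,0,0,0,0,36,0,0,0,0,36]
  newtons: 30

```text
time: 4.2
position: [502.8, 19.0, 2.3]
eef_rot: [2.163, 2.277, 0.002]
force: [0.2, 0.2, 6.8]
opening: 39.6
gripper_force: 31.1
```

```bash
python3 - <<'E'
from h import *
st=get_state(); print(st['time'],st['position'].round(1),st['opening'],st['force'].round(1),st['gripper_force'])
rot=lambda p,a:np.array([p[0]*np.cos(a)-p[1]*np.sin(a),p[0]*np.sin(a)+p[1]*np.cos(a)])
A=np.array([-116.6,0.]); B=A-[18,0]; g=np.array([st['position'][1],st['position'][2]+25])
pts=[g]; 
for a in [5.65,11.3]: pts.append(A+rot(g-A,np.radians(a)))
g1=pts[-1]
for a in np.linspace(0,90,19)[1:]: pts.append(B+rot(g1-B,np.radians(a)))
pts=np.array(pts); print(pts[-1]); print(np.diff(pts,axis=0).round(1).tolist())
E
```

```text
4.2 [502.8  19.    2.3] 39.612929141418334 [0.2 0.2 6.8] 31.114093380674603
[-187.95403769  145.60448917]
[[-3.3, 13.2], [-4.6, 12.8], [-5.2, 12.5], [-6.3, 12.0], [-7.3, 11.4], [-8.3, 10.7], [-9.2, 10.0], [-10.0, 9.1], [-10.8, 8.2], [-11.4, 7.2], [-12.0, 6.2], [-12.5, 5.1], [-12.9, 4.0], [-13.2, 2.9], [-13.4, 1.7], [-13.5, 0.6], [-13.5, -0.6], [-13.4, -1.8], [-13.2, -3.0], [-12.9, -4.1]]
```

>>> play_rows:
  commands: [-3.3,0,-13.2,0,36,-4.6,0,-12.8,0,36,-5.2,0,-12.5,0,36,-6.3,0,-12,0,36,-7.3,0,-11.4,0,36]

```text
time: 4.7
position: [503.3, -8.2, 64.4]
eef_rot: [2.163, 2.278, 0.0]
force: [0.6, 0.7, -3.7]
opening: 39.3
gripper_force: 30.7
```

>>> play_rows:
  commands: [-8.3,0,-10.7,0,36,-9.2,0,-10,0,36,-10,0,-9.1,0,36,-10.8,0,-8.2,0,36,0,0,0,0,36]

```text
time: 5.2
position: [506.3, -47.7, 102.7]
eef_rot: [2.163, 2.274, 0.002]
force: [-0.1, -0.8, -5.3]
opening: 39.5
gripper_force: 31.8
```

```bash
python3 - <<'E'
from h import *
st=get_state(); print(st['time'],st['position'].round(1),st['opening'],st['force'].round(1))
s=snap('scene'); im=cv2.cvtColor(s['frame'],cv2.COLOR_RGB2BGR)[130:270,190:330]
cv2.imwrite('pics/s2.png',cv2.resize(im,None,fx=4,fy=4))
E
```

```text
5.2 [506.3 -47.7 102.7] 39.48534385842898 [-0.1 -0.8 -5.3]
```

View pics/s2.png

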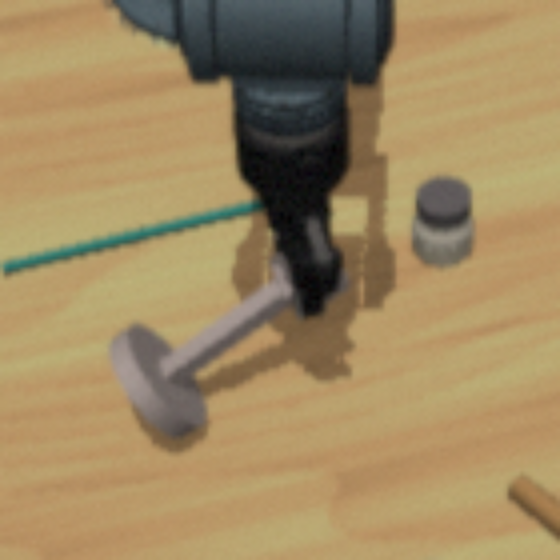

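The crop shows the gauge part-way up, its base at (160,380) and its block in the fingers at (310,270). I'll continue the arc.

>>> play_rows:
  commands: [-11.4,0,-7.2,0,36,-12,0,-6.2,0,36,-12.5,0,-5.1,0,36,-12.9,0,-4,0,36,-13.2,0,-2.9,0,36]

```text
time: 5.75
position: [508.6, -109.1, 127.1]
eef_rot: [2.163, 2.277, 0.0]
force: [0.8, 0.1, -3.4]
opening: 39.6
gripper_force: 32.3
```

>>> play_rows:
  commands: [-13.4,0,-1.7,0,36,-13.5,0,-0.6,0,36,-13.5,0,0.6,0,36,-13.4,0,1.8,0,36,0,0,0,0,36]

```text
time: 6.25
position: [511.1, -163.2, 126.1]
eef_rot: [-2.165, -2.276, 0.001]
force: [0.2, 0.0, -5.2]
opening: 39.6
gripper_force: 32.3
```

>>> play_rows:
  commands: [-13.2,0,3,0,36,-13,0,4,0,36,0,0,0,0,36,0,0,0,0,36]

```text
time: 6.65
position: [512.3, -187.8, 119.1]
eef_rot: [-2.163, -2.277, -0.0]
force: [0.1, -0.4, -4.0]
opening: 39.3
gripper_force: 32.4
```

```bash
python3 - <<'E'
from h import *
st=get_state(); print(st['time'],st['position'].round(1),st['opening'],st['force'].round(1),st['wrist_torque'].round(2))
s=snap('scene'); im=cv2.cvtColor(s['frame'],cv2.COLOR_RGB2BGR)[120:260,180:320]
cv2.imwrite('pics/s3.png',cv2.resize(im,None,fx=4,fy=4))
E
```

```text
6.65 [ 512.3 -187.8  119.1] 39.26337988327381 [ 0.1 -0.4 -4. ] [0.33 0.02 0.01]
```

View pics/s3.png

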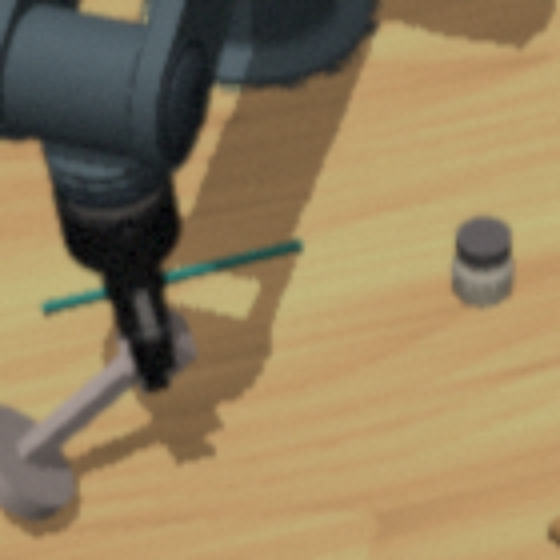

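The gauge kept its tilt because the pads hold it too tightly. I'll ease the grip to 20 N and raise it so that it can swing down.

>>> play_rows:
  commands: [0,0,-15,0,36,0,0,-15,0,36,0,0,-10,0,36,0,0,0,0,36,0,0,0,0,36]
  newtons: 20

```text
time: 7.2
position: [512.7, -187.7, 160.2]
eef_rot: [2.163, 2.277, 0.0]
force: [-0.9, 0.5, -4.8]
opening: 39.6
gripper_force: 32.6
```

```bash
cat > tilt.py <<'E'
from h import *
st=get_state(); print(st['time'],st['position'].round(1),st['opening'],st['force'].round(1),st['wrist_torque'].round(2))
s=snap('scene'); V,U=np.mgrid[:420,:560]; W=world(s,U,V,d=s['depth']); hsv=cv2.cvtColor(s['frame'],cv2.COLOR_RGB2HSV)
p=st['position']
m=(hsv[...,1]<90)&(hsv[...,2]>60)&(W[...,2]>4)&(W[...,2]<200)&(abs(W[...,0]-p[0])<60)&(abs(W[...,1]-p[1]+50)<190)
P=W[m]
mm=abs(P[:,0]-p[0]-8)<3   # stripe near the post's face
Q=P[mm]; Q=Q[np.argsort(Q[:,2])]
for a in range(0,200,12):
    i=(Q[:,2]>=a)&(Q[:,2]<a+12)
    if i.sum(): print(a,i.sum(),'y',Q[i,1].min().round(1),np.median(Q[i,1]).round(1),Q[i,1].max().round(1))
print('lowest',np.percentile(P[:,2],2).round(1),P[P[:,2]<np.percentile(P[:,2],5)].mean(0).round(1))
E
python3 tilt.py
```

```text
7.2 [ 512.7 -187.7  160.2] 39.595900807866215 [-0.9  0.5 -4.8] [0.31 0.05 0.01]
60 6 y -262.5 -259.6 -255.2
72 6 y -271.7 -266.9 -264.0
84 5 y -281.5 -276.2 -273.7
96 13 y -289.6 -276.5 -259.3
108 28 y -325.0 -274.0 -240.1
120 38 y -322.1 -260.1 -230.3
132 23 y -251.9 -232.3 -214.7
144 37 y -238.8 -218.8 -198.7
156 20 y -220.8 -210.9 -200.8
168 1 y -207.5 -207.5 -207.5
180 6 y -203.9 -182.3 -157.0
192 3 y -169.4 -168.8 -166.6
lowest 68.0 [ 522.3 -262.8   68.3]
```

>>> play_rows:
  commands: [0,0,0,0,38,0,0,0,0,38,0,0,0,0,38,0,0,0,0,38]
  newtons: 20

```text
time: 7.65
position: [512.4, -187.6, 159.2]
eef_rot: [-2.163, -2.277, 0.0]
force: [0.0, -0.1, -4.9]
opening: 39.5
gripper_force: 32.5
```

```bash
python3 tilt.py|head -1
```

```text
7.65 [ 512.4 -187.6  159.2] 39.508842826975716 [ 0.  -0.1 -4.9] [ 0.32 -0.01  0.02]
```

>>> play_rows:
  commands: [0,0,5,0,39.5,0,0,5,0,39.5,0,0,0,0,39.5,0,0,0,0,39.5]
  newtons: 20

```text
time: 8.1
position: [512.3, -187.5, 149.1]
eef_rot: [-2.163, -2.277, 0.0]
force: [-0.6, -0.0, -4.5]
opening: 39.2
gripper_force: 30.2
```

```bash
python3 tilt.py|head -1
```

```text
8.1 [ 512.3 -187.5  149.1] 39.23820476051273 [-0.6 -0.  -4.5] [ 0.27 -0.04 -0.04]
```

>>> play_rows:
  commands: [0,0,0,0,39.8,0,0,0,0,39.8,0,0,0,0,39.8]
  newtons: 20

```text
time: 8.45
position: [512.5, -187.7, 149.6]
eef_rot: [2.163, 2.278, 0.0]
force: [-1.0, 0.8, -4.9]
opening: 39.8
gripper_force: 12.7
```

>>> play_rows:
  commands: [0,0,0,0,40,0,0,0,0,40,0,0,0,0,40]

```text
time: 8.75
position: [512.9, -188.1, 150.4]
eef_rot: [2.162, 2.277, -0.0]
force: [-0.9, 0.6, 1.7]
opening: 39.8
gripper_force: 0.8
```

```bash
python3 tilt.py
```

```text
8.75 [ 512.9 -188.1  150.4] 39.839963621942886 [-0.9  0.6  1.7] [-0.02  0.32  0.02]
12 53 y -211.9 -169.0 -124.1
24 9 y -173.4 -167.6 -161.2
36 6 y -175.3 -167.9 -159.7
48 11 y -174.8 -168.4 -159.3
60 13 y -175.4 -169.9 -160.8
72 9 y -174.5 -165.9 -159.4
84 9 y -173.4 -169.6 -163.6
96 10 y -174.9 -166.1 -159.8
108 9 y -173.3 -167.7 -161.8
156 1 y -158.8 -158.8 -158.8
168 9 y -169.4 -161.5 -152.3
lowest 6.8 [ 547.7 -169.     7.7]
```

It swung down and now stands upright at y≈-168. I'll open and rise straight up, then measure it and the rod.

>>> play_rows:
  commands: [0,0,0,0,44,0,0,0,0,50,0,0,0,0,60,0,0,-15,0,60,0,0,-30,0,60]

```text
time: 9.3
position: [511.1, -186.8, 193.3]
eef_rot: [-2.16, -2.274, 0.002]
force: [-0.3, 0.2, 0.7]
opening: 60.1
gripper_force: 0.0
```

>>> play_rows:
  commands: [20,0,-40,0,60,45,0,0,0,60,45,0,0,0,60,45,0,0,0,60,0,0,0,0,60]

```text
time: 9.8
position: [504.2, -28.8, 235.8]
eef_rot: [2.157, 2.284, 0.002]
force: [0.7, 0.0, -0.8]
opening: 59.9
gripper_force: 0.0
```

```bash
cat > eye.py <<'E'
from h import *
st=get_state(); print(st['time'],st['position'].round(1),st['joint_positions'].round(2))
V,U=np.mgrid[:420,:560]
for n in ['top','scene','wrist']:
    s=snap(n,f'e_{n}.png'); W=world(s,U,V,d=s['depth']); hsv=cv2.cvtColor(s['frame'],cv2.COLOR_RGB2HSV)
    reg=(s['depth']>0)&(abs(W[...,0]-512)<60)&(abs(W[...,1]+168)<60)
    m=reg&(W[...,2]>150)&(W[...,2]<180)&(hsv[...,1]<90); b=reg&(W[...,2]>12)&(W[...,2]<24)&(hsv[...,1]<90)
    t=m&(W[...,2]>165)
    for k,q in (('block',m),('blocktop',t),('base',b)):
        P=W[q]
        if len(P)<8: print(n,k,len(P)); continue
        r=cv2.minAreaRect(P[:,:2].astype(np.float32))
        print(n,k,len(P),'min',P.min(0).round(1),'max',P.max(0).round(1),'med',np.median(P,0).round(1),'rect',np.round(r[0],1),np.round(r[1],1),round(r[2],1))
E
python3 eye.py
```

```text
9.8 [504.2 -28.8 235.8] [-0.28 -0.11  1.92  0.    1.33 -0.34]
top block 247 min [ 489.6 -181.3  151.9] max [ 528.3 -151.9  173.3] med [ 507.7 -167.   169.8] rect [ 508.9 -166.5] [38.  29.6] 1.6
top blocktop 240 min [ 489.6 -181.3  166. ] max [ 528.3 -151.9  173.3] med [ 508.  -167.2  169.9] rect [ 508.9 -166.5] [38.  29.6] 1.6
top base 163 min [ 464.6 -206.2   12.5] max [ 551.8 -159.6   22.3] med [ 483.1 -182.2   18.1] rect [ 504.3 -188.3] [41.1 89.2] 78.3
scene block 182 min [ 490.  -183.4  150.3] max [ 534.3 -151.7  174.6] med [ 519.8 -167.7  168.6] rect [ 512.1 -167.6] [44.8 30.1] 3.1
scene blocktop 135 min [ 490.  -183.4  165.1] max [ 534.3 -151.7  174.6] med [ 513.4 -167.7  169.4] rect [ 511.8 -167.6] [44.3 29.9] 3.3
scene base 516 min [ 468.2 -212.1   12. ] max [ 556.7 -123.1   23.7] med [ 518.7 -170.7   17.8] rect [ 512.2 -167.4] [88.5 88.9] 1.5
wrist block 1455 min [ 491.5 -169.   150. ] max [ 531.7 -149.7  171.2] med [ 511.8 -153.1  168.7] rect [ 511.7 -159.8] [39.8 18.7] 2.4
wrist blocktop 956 min [ 491.8 -169.   165. ] max [ 531.7 -149.8  171.2] med [ 511.8 -156.7  169.3] rect [ 511.9 -159.9] [39.5 18.7] 2.5
wrist base 3476 min [ 468.1 -209.8   12. ] max [ 556.7 -121.1   23.9] med [ 510.7 -158.9   17.4] rect [ 512.3 -165.5] [88.1 88.7] 1.8
```

```bash
python3 - <<'E'
import cv2,numpy as np
a=cv2.imread('pics/e_top.png')[180:330,230:380]; b=cv2.imread('pics/e_wrist.png')
a=cv2.resize(a,(400,400),interpolation=cv2.INTER_CUBIC); b=cv2.resize(b,(400,300))
o=np.zeros((400,800,3),np.uint8); o[:,:400]=a; o[:300,400:]=b; cv2.imwrite('pics/m4.png',o)
E
```

```text
(no output)
```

View pics/m4.png

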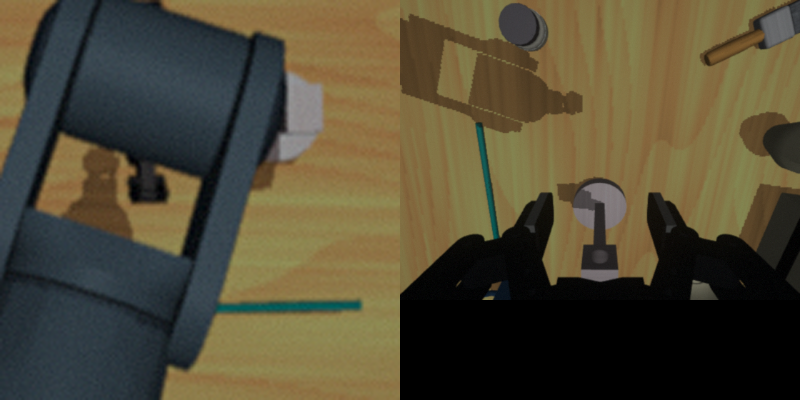

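The gauge stands (wrist crop: block at (600,257), eye facing the rod side). The eye is at about (511, -167, 150), with the bore at about 92.5°. Next I go above the near end of the rod.

>>> play_rows:
  commands: [0,0,0,-8.5,45,0,0,0,-8.5,45,0,0,0,-8.5,45,0,0,0,-8.5,45,0,0,0,-8.5,45]

```text
time: 10.45
position: [504.8, -34.6, 234.9]
eef_rot: [1.186, 2.909, -0.0]
force: [1.0, 0.0, 0.3]
opening: 45.1
gripper_force: 0.0
```

>>> play_rows:
  commands: [0,0,0,-8.5,45,0,0,0,-8.5,45,0,0,0,-8.5,45,0,0,0,-8.5,45,0,0,0,0,45]

```text
time: 10.95
position: [504.8, -34.4, 234.8]
eef_rot: [0.293, 3.128, -0.0]
force: [-0.1, -0.9, 0.4]
opening: 45.2
gripper_force: 0.0
```

>>> play_rows:
  commands: [26,39,0,0,45,26,39,0,0,45,26,39,0,0,45,26,39,0,0,45,26,39,0,0,45]

```text
time: 11.45
position: [412.1, 183.3, 234.9]
eef_rot: [0.298, 3.127, 0.0]
force: [0.1, 1.4, 1.0]
opening: 45.0
gripper_force: 0.0
```

>>> play_rows:
  commands: [26,39,30,0,45,0,0,40,0,45,0,0,0,0,45,0,0,0,0,45]

```text
time: 11.85
position: [396.3, 220.7, 167.9]
eef_rot: [-0.293, -3.127, 0.001]
force: [0.1, 0.1, 0.5]
opening: 45.1
gripper_force: 0.0
```

```bash
cat > rod.py <<'E'
from h import *
st=get_state(); M=R.from_rotvec(st['eef_rot']).as_matrix(); print(st['time'],st['position'].round(1),np.degrees(np.arctan2(M[1,0],M[0,0])).round(2),st['joint_positions'].round(2))
V,U=np.mgrid[:420,:560]
for n in ['wrist','scene','top']:
    s=snap(n,f'r_{n}.png'); W=world(s,U,V,d=s['depth']); hsv=cv2.cvtColor(s['frame'],cv2.COLOR_RGB2HSV)
    m=(s['depth']>0)&(W[...,2]>26)&(W[...,2]<42)&(W[...,0]>330)&(W[...,0]<580)&(abs(W[...,1]-220+.18*(W[...,0]-450))<25)&(hsv[...,2]<90)
    P=W[m]
    if len(P)<20: print(n,len(P)); continue
    vx,vy,x0,y0=cv2.fitLine(P[:,:2].astype(np.float32),cv2.DIST_HUBER,0,.01,.01).ravel(); 
    t=(P[:,:2]-[x0,y0])@[vx,vy]
    print(n,m.sum(),'ang',np.degrees(np.arctan2(vy,vx)).round(2),'ends',(np.array([x0,y0])+np.array([[vx,vy]])*[[t.min()],[t.max()]]).round(1).tolist(),'len',np.ptp(t).round(1),'ztop',np.percentile(P[:,2],[50,90]).round(1),'y at x=391',y0+vy/vx*(391-x0))
E
python3 rod.py
```

```text
11.85 [396.3 220.7 167.9] 169.28 [ 0.26 -0.16  2.1  -0.    1.21 -1.13]
wrist 2683 ang -10.05 ends [[342.7, 241.7], [559.2, 203.4]] len 219.8 ztop [34.5 35.8] y at x=391 233.18889
scene 121 ang -10.36 ends [[345.8, 239.1], [563.0, 199.4]] len 220.8 ztop [33.9 37.2] y at x=391 230.81593
top 294 ang -10.22 ends [[340.7, 241.1], [555.4, 202.4]] len 218.1 ztop [34.8 37.4] y at x=391 232.08066
```

View pics/r_wrist.png

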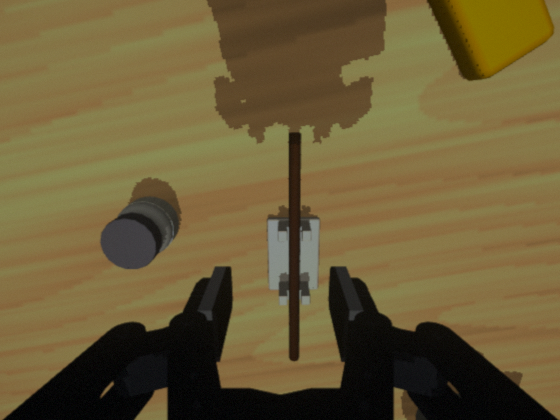

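In the wrist view the rod runs (294,135)–(294,360) over the white rest, with the jar clear at (130,240). Its middle is at about (451, 222.5). I'll correct, go down and grip 60 mm from the middle.

>>> play_rows:
  commands: [6.5,11.3,0,-0.6,45,0,0,40,0,45,0,0,45,0,45,0,0,40,0,45,0,0,20,0,45]

```text
time: 12.5
position: [389.9, 233.5, 20.1]
eef_rot: [-0.273, -3.126, 0.002]
force: [-0.7, -0.4, 0.3]
opening: 45.1
gripper_force: 0.0
```

>>> play_rows:
  commands: [0,0,11,0,45,0,0,0,0,30,0,0,0,0,15,0,0,0,0,4,0,0,0,0,4]
  newtons: 30

```text
time: 13.0
position: [392.9, 234.1, 13.0]
eef_rot: [0.272, 3.127, 0.002]
force: [0.6, 0.6, 1.1]
opening: 9.0
gripper_force: 29.3
```

>>> play_rows:
  commands: [0,0,0,0,4,0,0,0,0,4,0,0,0,0,4]

```text
time: 13.3
position: [392.8, 234.0, 12.4]
eef_rot: [0.272, 3.127, 0.002]
force: [1.9, 0.9, 3.7]
opening: 8.7
gripper_force: 29.5
```

>>> play_rows:
  commands: [0,0,-20,0,4,0,0,-42,0,4,0,0,-42,0,4,0,0,-42,0,4,0,0,-42,0,4]

```text
time: 13.8
position: [390.4, 233.3, 200.4]
eef_rot: [-0.272, -3.128, 0.001]
force: [0.4, 1.2, -0.2]
opening: 8.6
gripper_force: 29.3
```

>>> play_rows:
  commands: [0,0,0,7.7,4,0,0,0,7.7,4,0,0,0,7.7,4,0,0,0,7.7,4,0,0,0,7.7,4]

```text
time: 14.3
position: [390.7, 233.3, 198.7]
eef_rot: [-1.296, -2.86, 0.003]
force: [-0.3, -0.3, 0.1]
opening: 8.7
gripper_force: 29.3
```

>>> play_rows:
  commands: [0,0,0,7.7,4,0,0,0,7.8,4,0,0,0,7.8,4,0,0,0,7.8,4,0,0,0,7.8,4]

```text
time: 14.8
position: [390.7, 233.3, 198.7]
eef_rot: [-2.175, -2.265, 0.003]
force: [0.2, 0.1, -0.5]
opening: 8.7
gripper_force: 29.3
```

>>> play_rows:
  commands: [-38,20,0,0,4,-38,20,0,0,4,-38,20,0,0,4,-38,20,0,0,4,-37,20,0,0,4]

```text
time: 15.3
position: [500.0, 47.9, 198.8]
eef_rot: [-2.169, -2.271, 0.002]
force: [0.4, 0.7, 0.4]
opening: 8.9
gripper_force: 29.3
```

>>> play_rows:
  commands: [0,0,30,0,4,0,0,29,0,4,0,0,10,0,4,0,0,0,0,4,0,0,0,0,4]

```text
time: 15.8
position: [500.5, 49.7, 131.4]
eef_rot: [2.168, 2.272, 0.001]
force: [0.3, -0.3, 0.9]
opening: 8.6
gripper_force: 29.4
```

```bash
cat > ins.py <<'E'
from h import *
st=get_state(); M=R.from_rotvec(st['eef_rot']).as_matrix(); print(st['time'],st['position'].round(1),np.degrees(np.arctan2(M[1,0],M[0,0])).round(2),st['opening'])
V,U=np.mgrid[:420,:560]
for n in ['wrist','scene','top']:
    s=snap(n,f'i_{n}.png'); W=world(s,U,V,d=s['depth']); hsv=cv2.cvtColor(s['frame'],cv2.COLOR_RGB2HSV)
    p=st['position']
    ok=s['depth']>0
    m=ok&(W[...,2]>120)&(W[...,2]<180)&(abs(W[...,0]-p[0])<30)&(W[...,1]<p[1]-35)&(W[...,1]>-145)&(hsv[...,2]<110)
    P=W[m]
    if len(P)>20:
        for a in range(-150,60,25):
            i=(P[:,1]>=a)&(P[:,1]<a+25)
            if i.sum()>3: print(n,'rod',a,i.sum(),'x',np.percentile(P[i,0],[5,50,95]).round(1),'y',P[i,1].mean().round(1),'z',np.percentile(P[i,2],[10,50,90]).round(1))
        print('   tip y',np.percentile(P[:,1],.5).round(1),'max',P[:,1].max().round(1))
    b=ok&(abs(W[...,0]-511)<40)&(abs(W[...,1]+167)<40)&(W[...,2]>164)&(W[...,2]<176)&(hsv[...,1]<90)
    P=W[b]
    if len(P)>20:
        r=cv2.minAreaRect(P[:,:2].astype(np.float32)); print(n,'blocktop',len(P),P.min(0).round(1),P.max(0).round(1),np.round(r[0],1),np.round(r[1],1),round(r[2],1),np.median(P[:,2]).round(1))
    f=ok&(abs(W[...,0]-511)<25)&(abs(W[...,1]+152)<5)&(W[...,2]>130)&(W[...,2]<166)&(hsv[...,1]<90)
    if f.sum()>30: print(n,'face',f.sum(),W[f].min(0).round(1),W[f].max(0).round(1))
E
python3 ins.py
```

```text
15.8 [500.5  49.7 131.4] 92.68 8.615166144190226
wrist rod 0 371 x [498.6 503.  507.4] y 9.7 z [150.5 152.5 153.6]
   tip y 3.6 max 14.7
scene rod -125 21 x [507.4 510.1 513. ] y -110.4 z [147.8 151.5 154.1]
scene rod -100 27 x [507.1 510.2 512.9] y -87.5 z [146.3 152.  154.9]
scene rod -75 25 x [506.  509.2 511.6] y -62.3 z [147.8 151.1 154.7]
scene rod -50 25 x [504.2 508.1 510. ] y -37.9 z [148.3 151.6 154.8]
scene rod -25 26 x [502.7 506.7 509.1] y -12.8 z [147.5 151.2 154.6]
scene rod 0 16 x [500.8 505.3 507.5] y 7.1 z [148.2 152.6 153.8]
   tip y -119.2 max 13.1
scene blocktop 135 [ 487.4 -183.2  164.1] [ 534.3 -152.1  173.4] [ 510.8 -167.5] [47.3 30.6] 0.9 169.5
top rod -125 35 x [502.2 504.8 509.4] y -109.4 z [151.5 153.6 155.1]
top rod -100 46 x [501.4 505.  508.7] y -86.5 z [151.5 153.9 156. ]
top rod -75 53 x [498.7 503.3 507.9] y -61.5 z [150.3 153.5 155.3]
top rod -50 55 x [497.9 502.5 507.3] y -36.7 z [150.5 153.1 155.1]
top rod -25 11 x [497.6 502.1 506.8] y -21.6 z [150.8 152.9 155.1]
   tip y -118.2 max -18.7
top blocktop 252 [ 489.6 -181.   164.7] [ 528.2 -150.9  174.5] [ 508.8 -166.4] [38.1 29.5] 2.3 170.0
top face 38 [ 490.  -154.7  130.3] [ 528.1 -150.8  165.2]
```

View pics/i_wrist.png

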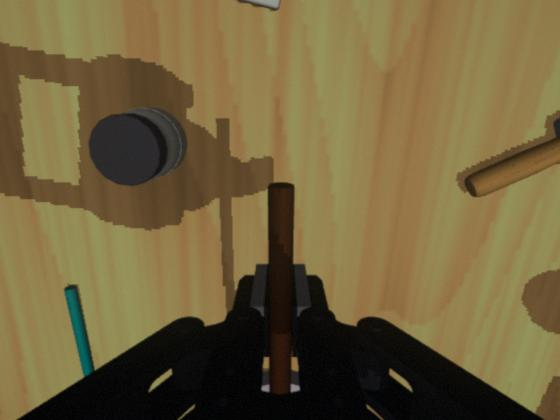

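The wrist view shows the rod's back end held straight at (281,190–390). From top and scene, the rod needs about +2 mm in x, its height of 150 is right, and its tip is at y≈-119. It still has 158 mm to go.

>>> play_rows:
  commands: [0,2,0,0,4,-10,0,0,0,4,-10,0,0,0,4,-8,0,0,0,4,0,0,0,0,4]

```text
time: 16.45
position: [503.6, 20.3, 130.6]
eef_rot: [2.171, 2.27, -0.0]
force: [-0.4, -0.6, -0.7]
opening: 8.9
gripper_force: 29.4
```

```bash
python3 ins.py; python3 - <<'E'
import cv2,numpy as np
a=cv2.imread('pics/i_top.png')[190:260,260:365]; b=cv2.imread('pics/i_scene.png')[140:240,190:310]
o=np.zeros((600,800,3),np.uint8); o[:267,:400]=cv2.resize(a,(400,267),interpolation=2); o[:333,400:]=cv2.resize(b,(400,333),interpolation=2); cv2.imwrite('pics/m5.png',o[:340])
E
```

```text
16.45 [503.6  20.3 130.6] 92.54 8.945317976519778
wrist rod -50 12 x [501.5 508.6 510.8] y -25.7 z [148.2 149.2 150.6]
wrist rod -25 356 x [501.7 505.9 510.2] y -19.5 z [149.9 151.8 152.8]
   tip y -26.2 max -14.7
scene rod -150 20 x [510.1 511.8 515.4] y -135.5 z [145.4 149.7 152.5]
scene rod -125 23 x [508.6 511.6 513.7] y -113.2 z [146.7 149.9 153.2]
scene rod -100 25 x [509.1 511.5 512.9] y -88.1 z [146.1 150.9 153.4]
scene rod -75 23 x [507.  509.1 512.3] y -62.6 z [148.  149.7 152.4]
scene rod -50 26 x [504.3 508.1 511.3] y -37.2 z [147.  149.5 152.5]
scene rod -25 12 x [504.4 508.7 511. ] y -19.8 z [149.4 150.8 153.7]
   tip y -144.6 max -14.8
scene blocktop 138 [ 488.4 -183.5  164.5] [ 534.5 -152.1  173.4] [ 511.2 -167.6] [46.3 30. ] 3.0 169.4
top rod -150 44 x [503.1 507.6 512.6] y -134.7 z [147.3 151.3 153.5]
top rod -125 43 x [502.3 505.  509.4] y -111.8 z [149.4 152.1 154. ]
top rod -100 45 x [501.6 505.9 508.7] y -86.9 z [149.4 151.6 153.9]
top rod -75 26 x [501.1 504.6 508.2] y -66.1 z [150.4 152.3 154.7]
top rod -25 4 x [500.2 503.3 506.4] y -20.8 z [151.8 152.3 152.8]
   tip y -143.9 max -20.7
top blocktop 249 [ 489.6 -181.4  165.3] [ 528.1 -150.9  174.9] [ 508.9 -166.3] [38.  29.9] 1.9 170.2
top face 41 [ 489.7 -154.8  131.8] [ 528.1 -150.7  166. ]
```

View pics/m5.png

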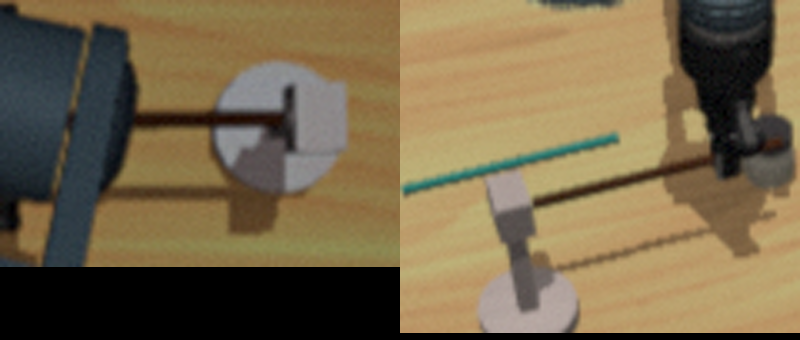

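The rod is lined up just short of the eye: top crop (285,118), block centre (320,118). I'll enter slowly, 1 mm higher.

>>> play_rows:
  commands: [-4,0.8,-1,0,4,-8,0,0,0,4,-8,0,0,0,4,-8,0,0,0,4,0,0,0,0,4]

```text
time: 17.1
position: [505.7, -7.5, 131.6]
eef_rot: [2.171, 2.27, -0.0]
force: [-0.0, -0.5, 0.1]
opening: 8.9
gripper_force: 29.4
```

```bash
python3 ins.py | grep -v rod
```

```text
17.1 [505.7  -7.5 131.6] 92.57 8.874514327744965
   tip y -53.9 max -42.5
   tip y -143.6 max -43.0
scene blocktop 135 [ 488.8 -183.3  164. ] [ 534.8 -152.   174.8] [ 511.6 -167.5] [45.9 29.9] 2.1 169.3
   tip y -143.3 max -98.0
top blocktop 250 [ 489.6 -181.   164.8] [ 528.2 -151.1  173.5] [ 508.9 -166.4] [37.9 29.7] 1.5 170.0
top face 38 [ 489.7 -154.7  131.1] [ 528.2 -147.7  165.9]
```

>>> play_rows:
  commands: [-12,0,0,0,4,-12,0,0,0,4,-12,0,0,0,4,-12,0,0,0,4,0,0,0,0,4]

```text
time: 17.75
position: [508.0, -56.0, 131.7]
eef_rot: [2.172, 2.269, 0.0]
force: [-0.3, -0.0, -0.9]
opening: 8.9
gripper_force: 29.4
```

>>> play_rows:
  commands: [-12,0,0,0,4,-12,0,0,0,4,-12,0,0,0,4,-12,0,0,0,4,-4,0,0,0,4]

```text
time: 18.25
position: [510.4, -107.7, 131.6]
eef_rot: [2.171, 2.271, -0.0]
force: [-0.0, 0.3, 0.1]
opening: 8.7
gripper_force: 29.4
```

```bash
cat > fin.py <<'E'
from h import *
st=get_state(); print(st['time'],st['position'].round(1),st['force'].round(1))
V,U=np.mgrid[:420,:560]
for n in ['scene','top','wrist']:
    s=snap(n,f'f_{n}.png'); W=world(s,U,V,d=s['depth']); hsv=cv2.cvtColor(s['frame'],cv2.COLOR_RGB2HSV); ok=s['depth']>0
    for nm,a,b in (('far',-320,-186),('near',-148,30)):
        m=ok&(W[...,2]>115)&(W[...,2]<185)&(abs(W[...,0]-511)<22)&(W[...,1]>a)&(W[...,1]<b)&(hsv[...,2]<110)
        P=W[m]
        if len(P)>5: print(n,nm,len(P),'y',np.percentile(P[:,1],[1,99]).round(1),'x',np.median(P[:,0]).round(1),'z',np.median(P[:,2]).round(1))
    b=ok&(abs(W[...,0]-511)<40)&(abs(W[...,1]+167)<40)&(W[...,2]>164)&(W[...,2]<176)&(hsv[...,1]<90)
    P=W[b]
    if len(P)>20: r=cv2.minAreaRect(P[:,:2].astype(np.float32)); print(n,'blocktop',P.min(0).round(1),P.max(0).round(1),np.round(r[0],1),round(r[2],1),np.median(P[:,2]).round(1))
E
python3 fin.py
```

```text
18.25 [ 510.4 -107.7  131.6] [-0.   0.3  0.1]
scene far 99 y [-275.5 -187.6] x 518.1 z 150.4
scene near 116 y [-145.3  -59.4] x 515.7 z 151.8
scene blocktop [ 490.4 -183.4  164.3] [ 534.4 -151.9  175. ] [ 512.6 -167.8] 3.4 169.5
top far 67 y [-275.2 -241. ] x 513.8 z 152.5
wrist near 10593 y [-145.1  -56.5] x 510.5 z 153.9
```

The rod is through, from y -275 to -57 with its middle at the block. I'll lower it slightly, open gently and withdraw upwards.

>>> play_rows:
  commands: [0,0,2,0,4,0,0,2,0,4,0,0,0,0,10,0,0,0,0,14,0,0,0,0,20]

```text
time: 18.9
position: [510.3, -106.1, 127.6]
eef_rot: [2.169, 2.273, 0.0]
force: [-0.1, -0.0, 0.4]
opening: 19.8
gripper_force: 0.0
```

>>> play_rows:
  commands: [0,0,0,0,35,0,0,0,0,45,0,0,-15,0,45,0,0,-30,0,45,0,0,-40,0,45]

```text
time: 19.4
position: [509.1, -105.8, 212.8]
eef_rot: [-2.167, -2.27, 0.002]
force: [0.7, 0.8, 0.2]
opening: 45.1
gripper_force: 0.0
```

>>> play_rows:
  commands: [40,0,-10,0,45,45,0,0,0,45,45,0,0,0,45,45,0,0,0,45,45,0,0,0,45]

```text
time: 19.9
position: [500.0, 115.2, 224.1]
eef_rot: [2.169, 2.271, 0.002]
force: [1.0, 0.7, -0.6]
opening: 45.0
gripper_force: 0.0
```

```bash
python3 fin.py
```

```text
19.9 [500.  115.2 224.1] [ 1.   0.7 -0.6]
scene far 88 y [-273.2 -187.9] x 517.4 z 147.6
scene near 85 y [-146.1  -59. ] x 511.8 z 147.3
scene blocktop [ 488.7 -183.5  164.1] [ 533.9 -151.9  173.5] [ 511.2 -167.5] 3.3 169.2
top far 158 y [-273.6 -187.4] x 511.7 z 149.0
top near 182 y [-146.3  -55.1] x 506.1 z 148.9
top blocktop [ 489.6 -181.3  165.7] [ 528.2 -151.3  175.2] [ 508.9 -166.4] 1.6 170.0
```

View pics/f_scene.png

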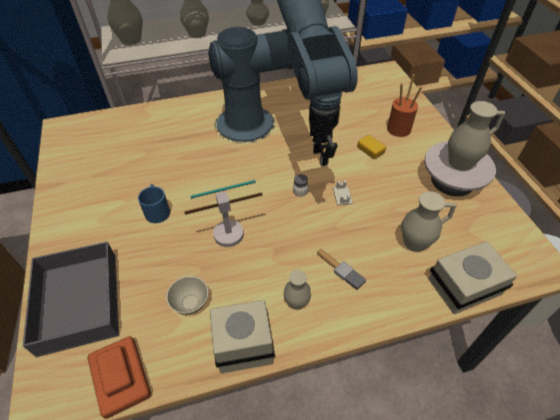

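The gauge stands at (227,225), the rod lies level through the eye and sticks out on both sides at (187–263, 205), and the bystanders haven't moved.

```bash
python3 -c "
from rig import *
print(hand_in())"
```

```text
the job is handed in; nothing more can be done
None
```

The job is handed in: the gauge stands upright on its base, the wooden rod sits level and about half way through its eye, and the pots, jar, mug and bowl were left where they stood.

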